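# Unlock the sample carrier and present its padlock

### The arm

A 6-joint arm with a two-finger parallel gripper is mounted at the origin on the work surface. World frame = base frame: x ahead of the robot, y to its left, z up, the work surface at z = 0. Lengths are in m, angles in rad, forces in N, time in s.
With the tool pointing down it reaches from about 0.35 to 0.775 m from the base axis. Payload 7.3 kg.
Tool frame: the origin (TCP) lies at the very end of the fingers, on their centre line; the grasp point (between the pads) lies 19 mm behind it (robot.tcp_to_grasp is the z of the grasp point in the tool frame, in m); z points along the fingers, y is the line along which they close (so a half turn about z gives the same grasp; the last joint's range is limited). The gripper opens to 92 mm and grips with 3 to 60 N. Pads are 19 mm wide; open, the fingers measure 130 mm over their backs; the gripper's body (75 mm by 190 mm) begins 47 mm behind the grasp point.
Start: joints at [0.991, 0.342, 1.524, -0, 1.275, -0.146], TCP at [0.221, 0.476, 0.227] pointing down, gripper open.
Joint ranges: [-2.53, 2.53], [-0.77, 2.02], [0.04, 2.7], [-1, 4.14], [0.28, 2.66], [-3.11, 3.11]. Speed limits (rad/s): [2.57, 2.57, 3.14, 3.14, 3.14, 3.14].

### API

Orientations are given as [roll, pitch, yaw] about the fixed x, y, z axes, in that order (R = Rz(yaw) Ry(pitch) Rx(roll)).
In Python, from cell import monitor, read_camera, get_calibration, job, robot gives the robot as it stands. The module is installed in compiled form; this text tells all that it offers.
- The arm moves only by the tool send_rows, never from a script. Its argument "targets" is a list of rows, each an object with "translation": the shift along the tool's x, y, z in cm, a list of three; "spin": the turn about the tool's z in degrees; "jaw": the opening, from 0 (shut) to 1 (fully open). A call has exactly 5 rows; each row is the pose to reach, as a shift and turn from the pose commanded when the call began, along the tool's axes at that moment; what a row does not reach only later rows make up. A row lasts 1/10 s, in which the tool goes at most 50 mm and 8.59 degrees, less where a joint would pass 70% of its speed; a pose out of reach is approached as far as the arm can. A call with a gripper value outside its range is refused whole. The fingers move at their own pace and stop on an object; "force" is the grip in N (left out, the last holds). Time passes only in rows, so rows that repeat a pose let the fingers close, or fill a call up. It gives the time, the measured TCP pose, the force, the opening and the grip force at its end, in the units of the state.
- monitor.observe(): the state, without advancing time (a new reading comes with each control period).
- read_camera(name): name is "scene" or "top" or "wrist"; returns (picture, depth): 400x640x3 uint8, red, green, blue; 400x640 float32, m along the optical axis (not along the pixel's ray), 0 where there is no reading.
- get_calibration(name): a dict with "intrinsics" (3x3 intrinsics, pixels), "origin" and "orientation" of the camera in the world; the wrist camera has in their place "hand_eye" (4x4, takes a point from camera to tool coordinates, whose origin is the TCP and whose axes are the flange's). Camera axes: x right, y up, looking along -z (the intrinsics and any distortion apply to the point x, -y, -z); pixel columns grow to the right and rows downward; lengths in m; the calibration is good to about 2 mm. The wrist camera is an equidistant fisheye: a pixel r from the principal point sees the ray r / f radians off the axis. A picture is of the moment at which its call begins: read the wrist's pose just before it. get_calibration takes no time and is no camera call.
- job.hand_in(): hands the job in; it is judged then, once.
The state is a dict: "time": time; "qpos": joint angles; "qvel": joint speeds; "joint_efforts": joint torques, N m; "tool_pos": TCP position; "tool_rot": TCP orientation; "contact_force": force on the tool from outside, world axes, zero at the start; "torque": the same for the moment, N m; "opening": finger opening in m; "grip_force": force on a finger pad.
Only numpy, scipy, OpenCV 4.12 (cv2) and the standard library are available. Lean on these libraries where they do the work, as an engineer would, in place of code of your own. Each camera call takes 0.05 s, during which the arm holds its last target. There are 200 camera calls.

### The job

Unlock the blood-sample carrier: turn the padlock's dial, click by click, until the white line on its grip points at the yellow mark on the shackle side, then pull the shackle all the way open while the lock lies in its cradle. Lift the open lock out and finish while still holding it in the gripper, dial up and still, about 12 cm above the green window of the tag reader, with nothing but the gripper carrying it. Leave the racks, cups and spool where they are.

Things in the scene. Friction and masses are not known exactly. Their poses are not given: they have to be found in the camera images.
- lock: Red padlock, about 0.44 kg, lying on its back in a cradle on the carrier lid, dial up. Case 60 (x) x 60 (y) x 26 mm. Origin: centre of its underside. z: up out of the dial face; -x: the side where the shackle comes out. The yellow mark is fixed on the case at the middle of its top -x edge, between the shackle's legs.
- dial (a joint): Dial angle about the lock's z, rad, counterclockwise from above positive. At 0 (+-0.15 at most) the white line is at the yellow mark and the lock opens; nowhere else. A notch clicks every pi/6; let go between, it snaps to the nearer notch; about 0.1 N m takes it over a click. Starts 2 to 5 clicks counterclockwise of 0, so turn it clockwise. Turns from -3.1 to 3.1.
- dial_grip (a point): Middle of the dial's grip, on the dial's axis, 38.5 mm above the lock's origin; turns with the dial. Upright black bar 40 mm long, 12 wide, 18 high (29.5 to 47.5 mm above the lock's origin) on a black disc of 44 mm diameter with white ticks. At dial 0 the bar lies along the lock's x and its white-lined end points to -x.
- shackle (a joint): How far the shackle is pulled out along the lock's -x, m: 0 closed, 0.030 fully open (a stop). Locked, it gives about 2 mm and stops hard. Unlocked, it slides against about 3 N of friction and stays where it is left.
- bow (a point): Middle of the shackle's bow: cross bar of 8 mm round steel along the lock's y, 85 mm from the lock's origin towards -x when closed, 13 mm above the lock's underside, 17 mm above the lid. Straight for 32 mm. Two 8 mm legs join it to the case, 40 mm free between them; a finger fits inside.
- carrier: Blue sample carrier with white lid, fixed, 228 x 268 x 140 mm high; origin at the centre of its underside. The lock's axes start parallel to its axes.
- cradle (a point): Where the lock's origin lies at the start, on the cradle floor, 144 mm above the table. Fixed lips 7 mm high at the case's x ends and corners keep it from sliding or turning (1 mm play). The middle 40 mm of the case's two y sides is free for fingers; the floor there is level with its underside. The case comes out straight up.
- reader_window (a point): Centre of the top of the tag reader, a fixed white box 100 x 100 x 36 mm with a green round window. The lock's tag is on its underside. Present the lock's origin 80 to 160 mm above this point, within 50 mm sideways, any yaw.
- red_rack: Bystander: black rack with red-capped tubes, 140 x 74 x 88 mm, loose; origin under its centre.
- blue_rack: Bystander: black rack with blue-capped tubes, 140 x 96 x 88 mm, loose; origin under its centre.
- violet_rack: Bystander: black rack with violet-capped tubes, 118 x 74 x 88 mm, loose; origin under its centre.
- cup_a: Bystander: pale green specimen cup, 72 mm across, 75 mm high, loose; origin under its centre.
- cup_b: Bystander: a second such cup.
- spool: Bystander: teal tape spool, 68 mm across, 50 mm high, standing loose on the carrier's lid at its -x, -y corner; origin under its centre.
- staple (a point): Top of the fixed steel staple, an arch of 6 mm rod over the shackle's +y leg: 39 mm from the closed lock's origin towards -x, y 11 to 37 mm, top 28 mm above the lock's underside. It holds the lock down until the shackle is out; fully open, the leg's tip is 10 mm past it and the lock lifts straight up.
Things that resemble listed ones, but are neither listed nor needed, are in the scene too. What is shaped like the lock but orange is not meant.

How it is judged:
On the way, in this order (a step that is already met when the one before it is completed fails the run):
1. the dial stands in the notch at the yellow mark while the shackle is still closed and the lock in its cradle (value of joint dial between -0.15 and 0.15 rad and value of joint shackle below 0.006 m and distance between lock and cradle below 0.01 m), for 0.2 s.
2. the shackle is pulled open (24 mm or more) with the lock still in its cradle (value of joint shackle above 0.024 m and distance between lock and cradle below 0.012 m), for 0.2 s.
At the end, for the whole second after the job is handed in: The lock is held by the fingers and by nothing else, shackle at least 22 mm open, its origin 80 to 160 mm above the reader's window and within 50 mm of it sideways, dial up within 0.3 rad, still (under 0.03 m/s), clear of the carrier (value of joint shackle above 0.022 m and horizontal distance between lock and reader_window below 0.05 m and z of lock in the frame of reader_window between 0.08 and 0.16 m and angle between lock's own z axis and vertical below 0.3 rad and linear speed of lock below 0.03 m/s and contact force between lock and the fingers above 3 N and contact force between lock and carrier below 0.1 N); the arm keeps its last pose, push and grip.
It fails at once if a rack, a cup or the spool is shifted by more than 30 mm (distance of any of red_rack, blue_rack, violet_rack, cup_a, cup_b, spool from where it was at the start of the episode above 0.03 m).
It fails at once if the lock is dropped (below 70 mm over the table) (height (world z) of lock below 0.07 m).
It also fails if it takes over 72 s, if anything falls off the work surface, if the arm or the gripper's body presses on something with over 40 N, if the wrist force passes 120 N, or if a joint passes its speed limit or range.

## Working session

There is one attempt and no reset: what is moved stays moved. The work goes in short steps, Python scripts to look and compute and a tool call to move; the robot and the scene stay as the last step left them, time stands still between calls to the robot, and variables do not carry over. Pictures are saved under pics/ and viewed, at most 10 in all, crops included, and the job is handed in when it is done.

Besides the shell and the picture viewer there is one more tool, called after "Call:" as a command line: name --argument value ..., lists and objects as JSON in quotes. send_rows: Moves the arm, as the interface text tells. Its arguments: {"type":"object","properties":{"targets":{"type":"array"},"force":{"type":"number"}},"required":["targets"]}

```bash
mkdir -p pics
python3 - <<'E'
from cell import *
import cv2,numpy as np
for n in ("scene","top"):
    p,d=read_camera(n); cv2.imwrite(f"pics/{n}0.png",p[:,:,::-1]); np.save(f"{n}_d.npy",d); np.save(f"{n}_p.npy",p)
    print(n,{k:np.round(v,4).tolist() for k,v in get_calibration(n).items()})
print({k:np.round(v,4).tolist() for k,v in get_calibration("wrist").items()})
print(monitor.observe(), robot.tcp_to_grasp)
E
```

```text
scene {'intrinsics': [[445.173, 0.0, 317.5541], [0.0, 445.173, 201.2328], [0.0, 0.0, 1.0]], 'origin': [1.0908, 0.8995, 0.8418], 'orientation': [0.9697, -0.0174, 2.586]}
top {'intrinsics': [[494.861, 0.0, 326.9179], [0.0, 494.861, 196.4897], [0.0, 0.0, 1.0]], 'origin': [0.2082, -0.0033, 1.653], 'orientation': [0.2148, -0.0021, -1.5745]}
{'intrinsics': [[309.7069, 0.0, 319.9036], [0.0, 309.7069, 200.2987], [0.0, 0.0, 1.0]], 'hand_eye': [[0.0001, 0.9617, 0.2742, 0.0735], [1.0, -0.0, -0.0003, -0.0008], [-0.0003, 0.2742, -0.9617, -0.1596], [0.0, 0.0, 0.0, 1.0]]}
{'time': 0.1, 'qpos': array([ 9.91002700e-01,  3.42637701e-01,  1.52489404e+00, -1.29254796e-05,
        1.27539891e+00, -1.45976920e-01]), 'qvel': array([ 0.00085466, -0.00261513, -0.00285112,  0.00011301, -0.00033661,
        0.00101618]), 'joint_efforts': array([ 1.99236092e-03, -4.32007492e+01, -2.44693065e+01,  7.19501940e-02,
        5.26005775e-02, -1.12368791e-04]), 'tool_pos': array([0.22045506, 0.47608432, 0.226132  ]), 'tool_rot': array([-3.14026708e+00, -1.82395359e-04,  2.70777960e+00]), 'contact_force': array([-0.27455136,  0.26841515,  0.22583191]), 'torque': array([0.01495526, 0.06372188, 0.01823488]), 'grip_force': 0.0, 'opening': 0.09163574118130914} -0.0188
```

View pics/top0.png

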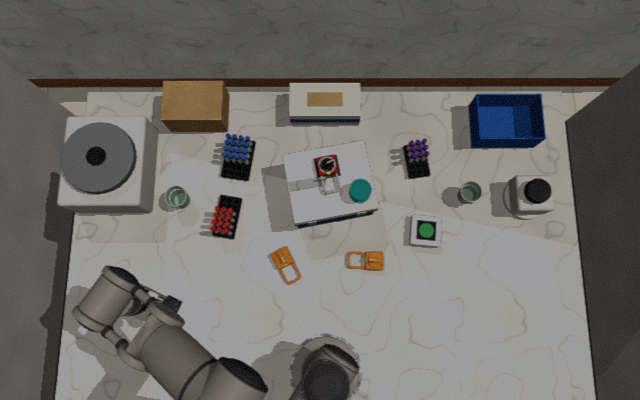

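View pics/scene0.png

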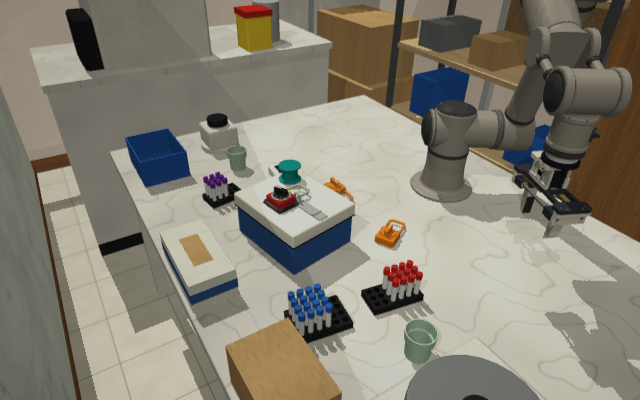

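The red padlock is at top (327,168), with its shackle bow near (331,186). The orange look-alikes at (285,265) and (367,261) lie on the table and are the wrong colour. The reader window is at (426,230) and the spool at (360,190). Next I measure these and confirm with an enlarged crop.

```bash
cat > h.py <<'E'
import numpy as np,cv2
from scipy.spatial.transform import Rotation as R
from cell import *
def cloud(n,d,pose=None):
    c=get_calibration(n);K=c["intrinsics"];v,u=np.indices(d.shape)
    x=(u-K[0][2])/K[0][0];y=(v-K[1][2])/K[1][1]
    if n=="wrist":
        r=np.hypot(x,y);s=np.where(r>1e-9,np.tan(np.minimum(r,1.5))/np.maximum(r,1e-9),1);x=x*s;y=y*s
    P=np.stack([x*d,-y*d,-d],-1)
    if n=="wrist":
        H=np.array(c["hand_eye"]);P=P@H[:3,:3].T+H[:3,3]
        return P@R.from_euler("xyz",pose["tool_rot"]).as_matrix().T+pose["tool_pos"]
    return P@R.from_euler("xyz",c["orientation"]).as_matrix().T+c["origin"]
E
python3 - <<'E'
from h import *
p=np.load("top_p.npy");d=np.load("top_d.npy");C=cloud("top",d)
for n,(u,v) in dict(lock=(327,168),win=(426,230),table=(300,300),spool=(360,190)).items(): print(n,C[v,u].round(4))
h=cv2.cvtColor(p,cv2.COLOR_RGB2HSV)
g=(h[...,0]>40)&(h[...,0]<80)&(h[...,1]>150);g[:, :400]=0
print("win",g.sum(),np.median(C[g],0).round(4))
# carrier lid top
z=C[...,2];m=(abs(z-.14)<.006)&(d>0);m[:, :270]=0;m[:,390:]=0;m[:135]=0
pts=C[m][:,:2].astype(np.float32);print("lid",cv2.minAreaRect(pts),np.median(z[m]))
r=((h[...,0]<6)|(h[...,0]>174))&(h[...,1]>150)&(z>.15);r[:, :300]=0;r[:,360:]=0;r[200:]=0;r[:140]=0
print("red",r.sum(),C[r].mean(0),cv2.minAreaRect(C[r][:,:2].astype(np.float32)))
t=(h[...,0]>80)&(h[...,0]<95)&(h[...,1]>120)&(z>.15);t[:, :340]=0;print("spool",C[t].mean(0),t.sum())
cv2.imwrite("pics/crop.png",cv2.resize(p[135:235,275:395,::-1],None,fx=5,fy=5,interpolation=cv2.INTER_CUBIC))
E
```

```text
lock [ 0.6202 -0.0082  0.1771]
win [ 0.4456 -0.3326  0.0439]
table [ 0.2227  0.0813 -0.0019]
spool [ 0.5481 -0.1083  0.1856]
win 162 [ 0.4496 -0.3329  0.0371]
lid ((0.3937031626701355, -0.047718316316604614), (0.6277607083320618, 0.26919424533843994), 9.763346672058105) 0.14089265103579307
red 101 [ 0.6265565  -0.0041165   0.16916977] ((0.632901132106781, -0.007430467754602432), (0.06039084121584892, 0.06225784495472908), 10.609894752502441)
spool [ 0.54566777 -0.10721764  0.20246616] 359
```

View pics/crop.png

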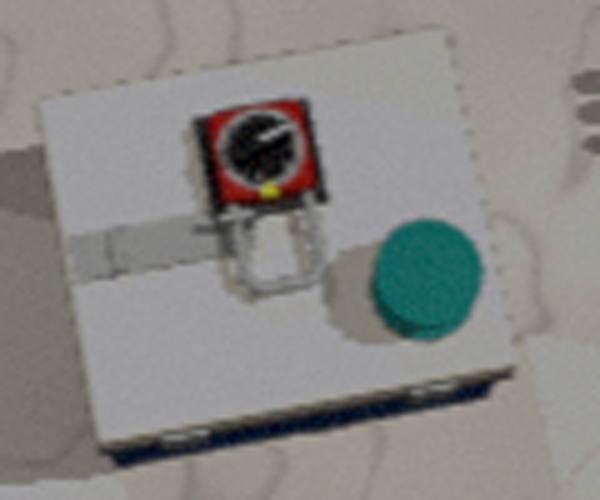

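The crop confirms it: red case, yellow mark at crop (269,190) and shackle pointing down to (280,290). The white line points up-right at about (288,128), roughly 4 clicks counterclockwise. I'll hover over it and look with the wrist camera.

```bash
cat >> h.py <<'E'
def go(x,y,z,yaw=None):
    s=monitor.observe();M=R.from_euler("xyz",s["tool_rot"]).as_matrix()
    cur=np.degrees(np.arctan2(M[1,0],M[0,0]));t=M.T@(np.array([x,y,z])-s["tool_pos"])*100
    print("pos",s["tool_pos"].round(4),"yaw",cur.round(2),"t",round(s["time"],2),"move cm",t.round(2),"spin",None if yaw is None else round((cur-yaw+180)%360-180,1))
E
python3 -c "
from h import *
go(.62,-.005,.36,130)"
```

```text
pos [0.2205 0.4761 0.2261] yaw 155.14 t 0.1 move cm [-56.47 -26.88 -13.36] spin 25.1
```

Call:
send_rows --targets '[{"translation": [0,0,-5],"spin": 0,"jaw": 0.5},{"translation": [-4,-2,-10],"spin": 5,"jaw": 0.5},{"translation": [-8,-4,-13.4],"spin": 10,"jaw": 0.5},{"translation": [-12,-6,-13.4],"spin": 15,"jaw": 0.5},{"translation": [-16,-8,-13.4],"spin": 20,"jaw": 0.5}]'

```text
time: 0.6
tool_pos: [0.3278, 0.3424, 0.362]
tool_rot: [3.138, 0.0, 2.357]
contact_force: [1.5, 0.4, 0.0]
opening: 0.0564
grip_force: 0.0
```

```bash
python3 -c "
from h import *
go(.62,-.005,.36,130)"
```

```text
pos [0.3278 0.3424 0.362 ] yaw 135.03 t 0.6 move cm [-45.22  -3.92   0.2 ] spin 5.0
```

Call:
send_rows --targets '[{"translation": [-5,-0.4,0],"spin": 1,"jaw": 0.5},{"translation": [-10,-0.8,0],"spin": 2,"jaw": 0.5},{"translation": [-15,-1.2,0],"spin": 3,"jaw": 0.5},{"translation": [-20,-1.6,0],"spin": 4,"jaw": 0.5},{"translation": [-25,-2.0,0.2],"spin": 5,"jaw": 0.5}]'

```text
time: 1.1
tool_pos: [0.4904, 0.1515, 0.3583]
tool_rot: [3.141, -0.0, 2.271]
contact_force: [-0.0, 0.4, 0.1]
opening: 0.0461
grip_force: 0.0
```

```bash
python3 -c "
from h import *
go(.62,-.005,.36,130)"
```

```text
pos [0.4904 0.1515 0.3583] yaw 130.1 t 1.1 move cm [-20.32  -0.17  -0.18] spin 0.1
```

Call:
send_rows --targets '[{"translation": [-5,0,0],"spin": 0,"jaw": 0.5},{"translation": [-10,0,0],"spin": 0,"jaw": 0.5},{"translation": [-15,-0.2,0],"spin": 0,"jaw": 0.5},{"translation": [-20,-0.2,0],"spin": 0,"jaw": 0.5},{"translation": [-20,-0.2,0],"spin": 0,"jaw": 0.5}]'

```text
time: 1.6
tool_pos: [0.6193, -0.0062, 0.3549]
tool_rot: [-3.138, -0.001, 2.266]
contact_force: [-1.0, 0.2, -1.1]
opening: 0.0458
grip_force: 0.0
```

```bash
cat > look.py <<'E'
from h import *
import sys
n=sys.argv[1]
s=monitor.observe();p,d=read_camera("wrist");np.savez(n,p=p,d=d,tp=s["tool_pos"],tr=s["tool_rot"])
C=cloud("wrist",d,s)
# orthographic view of z>.13, world: up=+x, left=+y, 0.5 mm/pixel around (.60,-.01)
x0,y0=float(sys.argv[2]),float(sys.argv[3]);S=2500
im=np.zeros((560,560,3),np.uint8)
m=(d>0)&(C[...,2]>.13)
r=(280-(C[...,0]-x0)*S).astype(int);c=(280-(C[...,1]-y0)*S).astype(int)
m&=(r>=0)&(r<560)&(c>=0)&(c<560)
for dr in range(-2,3):
  for dc in range(-2,3):
    im[np.clip(r[m]+dr,0,559),np.clip(c[m]+dc,0,559)]=p[m][:,::-1]
cv2.imwrite(f"pics/{n}_ortho.png",im)
h=cv2.cvtColor(p,cv2.COLOR_RGB2HSV);z=C[...,2]
near=(np.hypot(C[...,0]-.633,C[...,1]+.007)<.06)&(d>0)
red=((h[...,0]<7)|(h[...,0]>173))&(h[...,1]>130)&near
top=red&(abs(z-.170)<.006)
print("red",top.sum(),"z",np.median(z[top]),cv2.minAreaRect(C[top][:,:2].astype(np.float32)))
yel=(h[...,0]>20)&(h[...,0]<35)&(h[...,1]>130)&near;print("yellow",yel.sum(),C[yel].mean(0).round(4))
bar=near&(z>.182);print("bar",bar.sum(),"z",np.median(z[bar]),cv2.minAreaRect(C[bar][:,:2].astype(np.float32)))
wh=bar&(h[...,2]>130)&(h[...,1]<80);print("white",wh.sum(),C[wh].mean(0).round(4))
bowm=(z>.149)&(z<.168)&(d>0)&(np.hypot(C[...,0]-.548,C[...,1]+.022)<.03);print("bow",bowm.sum(),C[bowm].mean(0).round(4),C[bowm].max(0).round(4),C[bowm].min(0).round(4))
go(.633,-.007,.2)
E
python3 look.py w1 .60 -.01
```

```text
red 854 z 0.17079481905639593 ((0.6316677927970886, -0.007217243313789368), (0.06006189063191414, 0.060678161680698395), 10.396219253540039)
yellow 2463 [0.6136 0.0186 0.4391]
bar 48672 z 0.4566723546588739 ((0.6274434328079224, 0.004855073988437653), (0.11330783367156982, 0.06674128770828247), 39.32752990722656)
white 727 [ 0.5977 -0.0015  0.4368]
bow 419 [ 0.553  -0.021   0.1617] [0.5722 0.0067 0.1645] [ 0.542  -0.0485  0.1575]
pos [ 0.6179 -0.0036  0.3557] yaw 129.91 t 1.65 move cm [-1.27  0.98 15.56] spin None
```

View pics/w1_ortho.png

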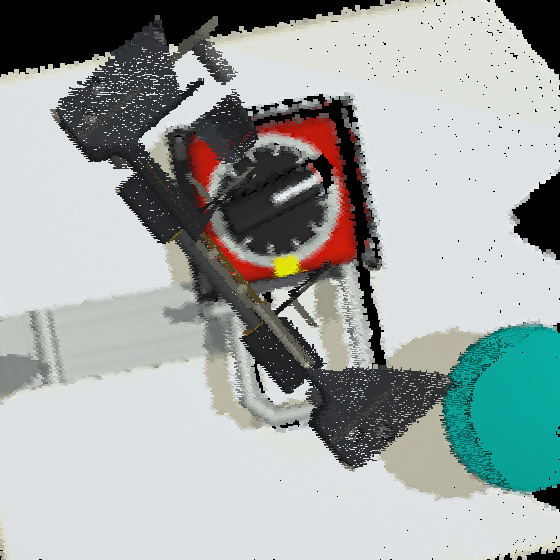

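The rectified view shows the lock centre near (275,190), the yellow mark at (287,266), and the white line running from (275,200) to (318,180). I'll refine the bar direction numerically.

```bash
sed -i 's/)<.06)&(d>0)/)<.06)\&(d>0)\&(C[...,2]<.2)/' look.py; sed -i 's/z>.182)/z>.186)\&(np.hypot(C[...,0]-.6317,C[...,1]+.007)<.023)/' look.py; python3 look.py w2 .60 -.01
```

```text
red 857 z 0.1707557025577768 ((0.6316982507705688, -0.006934609264135361), (0.060590390115976334, 0.060717545449733734), 10.563817977905273)
yellow 63 [ 0.6054 -0.0125  0.17  ]
bar 415 z 0.19290573803377406 ((0.6322622299194336, -0.007404854521155357), (0.013202632777392864, 0.040155522525310516), 26.678325653076172)
white 61 [ 0.6368 -0.0162  0.1936]
bow 417 [ 0.5532 -0.0206  0.1617] [0.5715 0.0069 0.1645] [ 0.5424 -0.0486  0.1578]
pos [ 0.6171 -0.0019  0.3567] yaw 130.03 t 1.7 move cm [-1.45  0.91 15.66] spin None
```

```bash
python3 -c "
from h import *
go(.632,-.007,.215,116.5)"
```

```text
pos [ 0.6171 -0.0019  0.3567] yaw 130.03 t 1.7 move cm [-1.38  0.83 14.16] spin 13.5
```

Call:
send_rows --targets '[{"translation": [-0.7,0.4,3],"spin": 5,"jaw": 0.5},{"translation": [-1.4,0.8,7],"spin": 10,"jaw": 0.5},{"translation": [-1.4,0.8,11],"spin": 13.5,"jaw": 0.5},{"translation": [-1.4,0.8,14.2],"spin": 13.5,"jaw": 0.5},{"translation": [-1.4,0.8,14.2],"spin": 13.5,"jaw": 0.5}]'

```text
time: 2.2
tool_pos: [0.6289, -0.0045, 0.212]
tool_rot: [-3.134, -0.006, 2.038]
contact_force: [-0.1, -0.3, 0.2]
opening: 0.046
grip_force: 0.0
```

```bash
python3 -c "
from h import *
go(.632,-.007,.1765,116.5)"
```

```text
pos [ 0.6289 -0.0045  0.212 ] yaw 116.75 t 2.2 move cm [-0.38  0.19  3.54] spin 0.2
```

Call:
send_rows --targets '[{"translation": [0,0,0],"spin": 0,"jaw": 0.4},{"translation": [0,0,0],"spin": 0,"jaw": 0.4},{"translation": [0,0,0],"spin": 0,"jaw": 0.4},{"translation": [0,0,0],"spin": 0,"jaw": 0.4},{"translation": [0,0,0],"spin": 0,"jaw": 0.4}]'

```text
time: 2.7
tool_pos: [0.6323, -0.0064, 0.2172]
tool_rot: [3.14, 0.001, 2.036]
contact_force: [-0.3, 0.1, 0.1]
opening: 0.0364
grip_force: 0.0
```

```bash
python3 -c "
from h import *
go(.632,-.007,.1765,116.5)"
```

```text
pos [ 0.6323 -0.0064  0.2172] yaw 116.64 t 2.7 move cm [-0.04 -0.06  4.07] spin 0.1
```

Call:
send_rows --targets '[{"translation": [0,0,1.5],"spin": 0,"jaw": 0.4},{"translation": [0,0,2.8],"spin": 0,"jaw": 0.4},{"translation": [0,0,3.6],"spin": 0,"jaw": 0.4},{"translation": [0,0,4.0],"spin": 0,"jaw": 0.4},{"translation": [0,0,4.0],"spin": 0,"jaw": 0.4}]' --force 20

```text
time: 3.2
tool_pos: [0.6319, -0.0064, 0.1758]
tool_rot: [-3.141, -0.001, 2.036]
contact_force: [0.1, -0.1, -0.4]
opening: 0.0363
grip_force: 0.0
```

Call:
send_rows --targets '[{"translation": [0,0,0],"spin": 0,"jaw": 0.25},{"translation": [0,0,0],"spin": 0,"jaw": 0.05},{"translation": [0,0,0],"spin": 0,"jaw": 0.05},{"translation": [0,0,0],"spin": 0,"jaw": 0.05},{"translation": [0,0,0],"spin": 0,"jaw": 0.05}]' --force 20

```text
time: 3.7
tool_pos: [0.6322, -0.0063, 0.1766]
tool_rot: [3.141, 0.0, 2.036]
contact_force: [-0.1, -0.3, 1.8]
opening: 0.012
grip_force: 20.0
```

Call:
send_rows --targets '[{"translation": [0,0,0],"spin": 7,"jaw": 0.05},{"translation": [0,0,0],"spin": 14,"jaw": 0.05},{"translation": [0,0,0],"spin": 21,"jaw": 0.05},{"translation": [0,0,0],"spin": 28,"jaw": 0.05},{"translation": [0,0,0],"spin": 35,"jaw": 0.05}]'

```text
time: 4.2
tool_pos: [0.6323, -0.0063, 0.1766]
tool_rot: [3.141, -0.0, 1.42]
contact_force: [0.4, 2.0, 1.0]
opening: 0.0117
grip_force: 20.0
```

Call:
send_rows --targets '[{"translation": [0,0,0],"spin": 7,"jaw": 0.05},{"translation": [0,0,0],"spin": 14,"jaw": 0.05},{"translation": [0,0,0],"spin": 21,"jaw": 0.05},{"translation": [0,0,0],"spin": 28,"jaw": 0.05},{"translation": [0,0,0],"spin": 35,"jaw": 0.05}]'

```text
time: 4.7
tool_pos: [0.6324, -0.0064, 0.1766]
tool_rot: [3.141, -0.001, 0.809]
contact_force: [0.8, 0.1, 0.5]
opening: 0.0122
grip_force: 19.9
```

Call:
send_rows --targets '[{"translation": [0,0,0],"spin": 7,"jaw": 0.05},{"translation": [0,0,0],"spin": 14,"jaw": 0.05},{"translation": [0,0,0],"spin": 21,"jaw": 0.05},{"translation": [0,0,0],"spin": 28,"jaw": 0.05},{"translation": [0,0,0],"spin": 35,"jaw": 0.05}]'

```text
time: 5.2
tool_pos: [0.6325, -0.0065, 0.1766]
tool_rot: [3.141, -0.001, 0.198]
contact_force: [1.2, -1.1, 0.6]
opening: 0.012
grip_force: 19.9
```

Call:
send_rows --targets '[{"translation": [0,0,0],"spin": 1,"jaw": 0.05},{"translation": [0,0,0],"spin": 1,"jaw": 0.05},{"translation": [0,0,0],"spin": 1,"jaw": 0.05},{"translation": [0,0,0],"spin": 1,"jaw": 0.05},{"translation": [0,0,0],"spin": 1,"jaw": 0.05}]'

```text
time: 5.7
tool_pos: [0.6323, -0.0064, 0.1766]
tool_rot: [3.141, -0.001, 0.187]
contact_force: [1.7, -0.2, 2.2]
opening: 0.0117
grip_force: 19.9
```

Release, rise, and check.

Call:
send_rows --targets '[{"translation": [0,0,0],"spin": 0,"jaw": 0.2},{"translation": [0,0,0],"spin": 0,"jaw": 0.4},{"translation": [0,0,0],"spin": 0,"jaw": 0.5},{"translation": [0,0,-2],"spin": 0,"jaw": 0.5},{"translation": [0,0,-6],"spin": 0,"jaw": 0.5}]'

```text
time: 6.2
tool_pos: [0.6301, -0.0061, 0.2332]
tool_rot: [-3.139, 0.008, 0.186]
contact_force: [0.9, -0.0, 0.2]
opening: 0.0439
grip_force: 0.0
```

Call:
send_rows --targets '[{"translation": [0,0,-4],"spin": 0,"jaw": 0.5},{"translation": [0,0,-8],"spin": -8,"jaw": 0.5},{"translation": [0,0,-11],"spin": -16,"jaw": 0.5},{"translation": [0,0,-11],"spin": -24,"jaw": 0.5},{"translation": [0,0,-11],"spin": -32,"jaw": 0.5}]'

```text
time: 6.7
tool_pos: [0.6321, -0.0063, 0.3474]
tool_rot: [3.14, -0.001, 0.75]
contact_force: [0.2, 1.4, -0.5]
opening: 0.0456
grip_force: 0.0
```

Call:
send_rows --targets '[{"translation": [0,0,0],"spin": -8,"jaw": 0.5},{"translation": [0,0,0],"spin": -16,"jaw": 0.5},{"translation": [0,0,0],"spin": -16,"jaw": 0.5},{"translation": [0,0,0],"spin": -16,"jaw": 0.5},{"translation": [0,0,0],"spin": -16,"jaw": 0.5}]'

```text
time: 7.2
tool_pos: [0.632, -0.0063, 0.3462]
tool_rot: [-3.141, 0.0, 1.021]
contact_force: [-0.0, -0.4, -0.6]
opening: 0.0458
grip_force: 0.0
```

```bash
python3 look.py w3 .60 -.01
```

```text
red 920 z 0.1707567102518399 ((0.6326813697814941, -0.006887931376695633), (0.059836264699697495, 0.060288794338703156), 10.041548728942871)
yellow 45 [ 0.6059 -0.0106  0.174 ]
bar 461 z 0.19286808843952116 ((0.6324352025985718, -0.007077250629663467), (0.04101002216339111, 0.013179977424442768), 9.163810729980469)
white 63 [ 0.6221 -0.0089  0.1934]
bow 336 [ 0.5539 -0.0203  0.1617] [0.5729 0.0074 0.1644] [ 0.5424 -0.0464  0.1573]
pos [ 0.632  -0.0063  0.3462] yaw 58.53 t 7.25 move cm [-1.000e-02  1.200e-01  1.462e+01] spin None
```

View pics/w3_ortho.png

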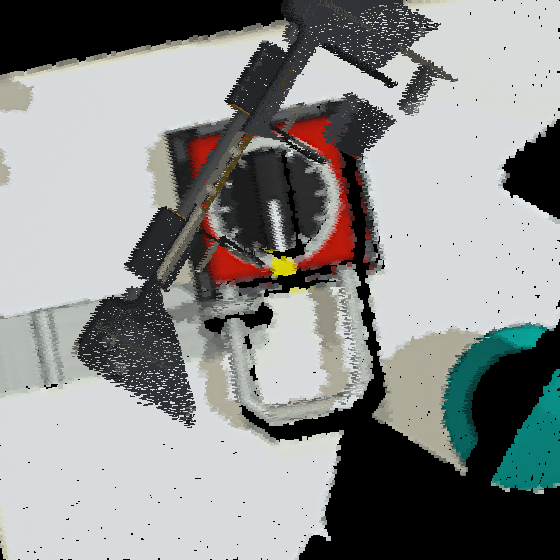

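The white line now points at the yellow mark (285,267), and the shackle bow is at ortho (305,408). Next I move over the bow with the jaw along the lock's x.

```bash
python3 -c "
from h import *
go(.5488,-.0216,.22,100)"
```

```text
pos [ 0.632  -0.0063  0.3462] yaw 58.53 t 7.25 move cm [-5.65 -6.3  12.62] spin -41.5
```

Call:
send_rows --targets '[{"translation": [-1.5,-1.5,0],"spin": -8.5,"jaw": 0.38},{"translation": [-3,-3.2,2],"spin": -17,"jaw": 0.38},{"translation": [-4.5,-4.8,5],"spin": -25.5,"jaw": 0.38},{"translation": [-5.65,-6.3,9],"spin": -34,"jaw": 0.38},{"translation": [-5.65,-6.3,12.6],"spin": -41.5,"jaw": 0.38}]'

```text
time: 7.75
tool_pos: [0.5467, -0.0219, 0.2196]
tool_rot: [-3.142, 0.0, 1.752]
contact_force: [0.0, 0.8, -0.2]
opening: 0.0349
grip_force: 0.0
```

Call:
send_rows --targets '[{"translation": [0,0,0],"spin": 0,"jaw": 0.38},{"translation": [0,0,0],"spin": 0,"jaw": 0.38},{"translation": [0,0,0],"spin": 0,"jaw": 0.38},{"translation": [0,0,0],"spin": 0,"jaw": 0.38},{"translation": [0,0,0],"spin": 0,"jaw": 0.38}]'

```text
time: 8.25
tool_pos: [0.5496, -0.0219, 0.2215]
tool_rot: [3.139, 0.001, 1.747]
contact_force: [0.4, -0.4, -1.5]
opening: 0.0352
grip_force: 0.0
```

```bash
python3 -c "
from h import *
go(.5488,-.0216,.147,100)"
```

```text
pos [ 0.5496 -0.0219  0.2215] yaw 100.09 t 8.25 move cm [ 0.05 -0.09  7.45] spin 0.1
```

Call:
send_rows --targets '[{"translation": [0,0,2],"spin": 0,"jaw": 0.38},{"translation": [0,0,4],"spin": 0,"jaw": 0.38},{"translation": [0,-0.1,5.5],"spin": 0,"jaw": 0.38},{"translation": [0,-0.1,6.7],"spin": 0,"jaw": 0.38},{"translation": [0,-0.1,7.3],"spin": 0,"jaw": 0.38}]' --force 10

```text
time: 8.75
tool_pos: [0.5478, -0.0219, 0.1466]
tool_rot: [-3.141, -0.0, 1.748]
contact_force: [-0.4, 0.1, 0.3]
opening: 0.0349
grip_force: 0.0
```

Call:
send_rows --targets '[{"translation": [0,0,0],"spin": 0,"jaw": 0.38},{"translation": [0,0,0],"spin": 0,"jaw": 0.2},{"translation": [0,0,0],"spin": 0,"jaw": 0.02},{"translation": [0,0,0],"spin": 0,"jaw": 0.02},{"translation": [0,0,0],"spin": 0,"jaw": 0.02}]' --force 10

```text
time: 9.25
tool_pos: [0.5482, -0.022, 0.1477]
tool_rot: [3.14, 0.0, 1.748]
contact_force: [1.5, 0.2, -0.1]
opening: 0.0074
grip_force: 8.8
```

```bash
python3 -c "
from h import *
go(.549-.03*.985,-.0216-.03*.174,.148,100);print(monitor.observe()['contact_force'])"
```

```text
pos [ 0.5482 -0.022   0.1477] yaw 100.15 t 9.25 move cm [ 0.03 -2.91 -0.03] spin 0.1
[ 1.52009449  0.17849345 -0.14407259]
```

Call:
send_rows --targets '[{"translation": [0,-0.5,0],"spin": 0,"jaw": 0.02},{"translation": [0,-1.0,0],"spin": 0,"jaw": 0.02},{"translation": [0,-1.5,0],"spin": 0,"jaw": 0.02},{"translation": [0,-2.0,0],"spin": 0,"jaw": 0.02},{"translation": [0,-2.4,0],"spin": 0,"jaw": 0.02}]'

```text
time: 9.75
tool_pos: [0.5238, -0.0264, 0.1474]
tool_rot: [3.141, 0.0, 1.748]
contact_force: [3.6, 0.3, 0.3]
opening: 0.0074
grip_force: 10.0
```

Call:
send_rows --targets '[{"translation": [0,-0.2,0],"spin": 0,"jaw": 0.02},{"translation": [0,-0.4,0],"spin": 0,"jaw": 0.02},{"translation": [0,-0.6,0],"spin": 0,"jaw": 0.02},{"translation": [0,-0.7,0],"spin": 0,"jaw": 0.02},{"translation": [0,-0.7,0],"spin": 0,"jaw": 0.02}]'

```text
time: 10.25
tool_pos: [0.5182, -0.0275, 0.1476]
tool_rot: [3.139, 0.001, 1.748]
contact_force: [4.5, 0.5, 0.3]
opening: 0.0076
grip_force: 10.0
```

Call:
send_rows --targets '[{"translation": [0,0,0],"spin": 0,"jaw": 0.2},{"translation": [0,0,0],"spin": 0,"jaw": 0.35},{"translation": [0,0,0],"spin": 0,"jaw": 0.35},{"translation": [0,0,-3],"spin": 0,"jaw": 0.35},{"translation": [0,0,-7],"spin": 0,"jaw": 0.4}]'

```text
time: 10.75
tool_pos: [0.5155, -0.0271, 0.216]
tool_rot: [-3.136, -0.002, 1.748]
contact_force: [0.8, 0.0, 0.2]
opening: 0.0355
grip_force: 0.0
```

Call:
send_rows --targets '[{"translation": [0,2,-4],"spin": 8,"jaw": 0.6},{"translation": [0,5,-8],"spin": 16,"jaw": 0.8},{"translation": [0,8,-11],"spin": 24,"jaw": 1},{"translation": [0,11.5,-11],"spin": 32,"jaw": 1},{"translation": [0,11.5,-11],"spin": 40,"jaw": 1}]'

```text
time: 11.25
tool_pos: [0.633, -0.0066, 0.3257]
tool_rot: [-3.141, -0.0, 1.045]
contact_force: [-1.7, -0.3, -0.0]
opening: 0.0721
grip_force: 0.0
```

Call:
send_rows --targets '[{"translation": [0,0,0],"spin": 0,"jaw": 1},{"translation": [0,0,0],"spin": 0,"jaw": 1},{"translation": [0,0,0],"spin": 0,"jaw": 1},{"translation": [0,0,0],"spin": 0,"jaw": 1},{"translation": [0,0,0],"spin": 0,"jaw": 1}]'

```text
time: 11.75
tool_pos: [0.6302, -0.0073, 0.3277]
tool_rot: [3.141, -0.0, 1.05]
contact_force: [-0.2, 0.4, 0.5]
opening: 0.0918
grip_force: 0.0
```

```bash
python3 look.py w4 .60 -.01; python3 -c "
from h import *
go(.6325,-.007,.24,10)"
```

```text
red 1023 z 0.17077736322169698 ((0.6315386295318604, -0.006838537752628326), (0.06035200133919716, 0.06030256673693657), 10.809467315673828)
yellow 52 [ 0.6052 -0.0108  0.1741]
bar 511 z 0.19287276908684403 ((0.6309412121772766, -0.006877979263663292), (0.04099993035197258, 0.012590675614774227), 11.175573348999023)
white 73 [ 0.6214 -0.009   0.1933]
bow 501 [ 0.5431 -0.0229  0.1615] [0.5727 0.0072 0.1648] [ 0.5182 -0.0506  0.1571]
pos [ 0.6303 -0.0073  0.3277] yaw 60.18 t 11.8 move cm [ 0.16  0.22 12.77] spin None
pos [ 0.6303 -0.0073  0.3277] yaw 60.18 t 11.8 move cm [0.13 0.18 8.77] spin 50.2
```

View pics/w4_ortho.png

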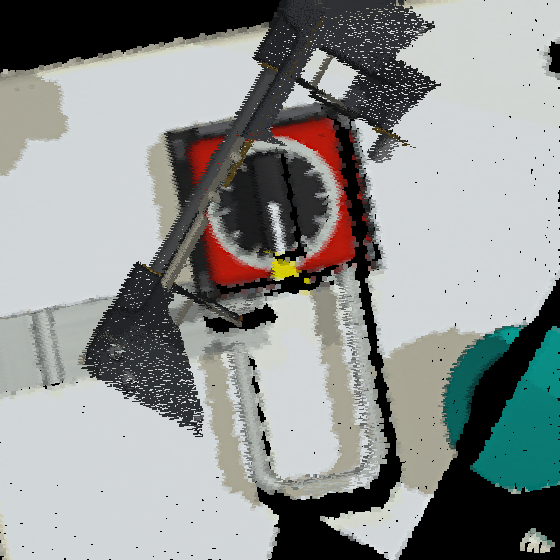

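The bow has moved to row 480, about 29 mm out, so the shackle is open and the lock is still in its cradle. Now I grasp the case across its y sides.

Call:
send_rows --targets '[{"translation": [0.15,0.15,1],"spin": 8.5,"jaw": 1},{"translation": [0.15,0.15,3],"spin": 17,"jaw": 1},{"translation": [0.15,0.15,5],"spin": 25.5,"jaw": 1},{"translation": [0.15,0.15,7],"spin": 34,"jaw": 1},{"translation": [0.15,0.15,8.7],"spin": 42.5,"jaw": 1}]'

```text
time: 12.3
tool_pos: [0.6322, -0.0066, 0.2393]
tool_rot: [-3.141, 0.0, 0.302]
contact_force: [0.8, 0.3, -0.7]
opening: 0.0918
grip_force: 0.0
```

Call:
send_rows --targets '[{"translation": [0,0,0],"spin": 7.2,"jaw": 1},{"translation": [0,0,0],"spin": 7.2,"jaw": 1},{"translation": [0,0,0],"spin": 7.2,"jaw": 1},{"translation": [0,0,0],"spin": 7.2,"jaw": 1},{"translation": [0,0,0],"spin": 7.2,"jaw": 1}]'

```text
time: 12.8
tool_pos: [0.6327, -0.0066, 0.2408]
tool_rot: [3.141, -0.001, 0.184]
contact_force: [0.2, 1.2, -0.1]
opening: 0.0919
grip_force: 0.0
```

```bash
python3 -c "
from h import *
go(.632,-.0068,.1465,10.4)"
```

```text
pos [ 0.6327 -0.0066  0.2408] yaw 10.54 t 12.8 move cm [-0.08 -0.    9.43] spin 0.1
```

Call:
send_rows --targets '[{"translation": [0,0,2.5],"spin": 0,"jaw": 1},{"translation": [0,0,5],"spin": 0,"jaw": 1},{"translation": [0,0,7.2],"spin": 0,"jaw": 1},{"translation": [0,0,8.6],"spin": 0,"jaw": 1},{"translation": [0,0,9.3],"spin": 0,"jaw": 1}]' --force 45

```text
time: 13.3
tool_pos: [0.632, -0.0066, 0.1459]
tool_rot: [-3.141, 0.002, 0.183]
contact_force: [-0.1, 0.9, -1.0]
opening: 0.0922
grip_force: 0.0
```

Call:
send_rows --targets '[{"translation": [0,0,0],"spin": 0,"jaw": 1},{"translation": [0,0,0],"spin": 0,"jaw": 0.8},{"translation": [0,0,0],"spin": 0,"jaw": 0.6},{"translation": [0,0,0],"spin": 0,"jaw": 0.5},{"translation": [0,0,0],"spin": 0,"jaw": 0.5}]' --force 45

```text
time: 13.8
tool_pos: [0.6328, -0.0066, 0.1479]
tool_rot: [3.141, -0.001, 0.182]
contact_force: [0.3, -0.3, -0.7]
opening: 0.0644
grip_force: 0.0
```

Call:
send_rows --targets '[{"translation": [0,0,0],"spin": 0,"jaw": 0.5},{"translation": [0,0,-0.3],"spin": 0,"jaw": 0.5},{"translation": [0,0,-0.6],"spin": 0,"jaw": 0.5},{"translation": [0,0,-1],"spin": 0,"jaw": 0.5},{"translation": [0,0,-1.5],"spin": 0,"jaw": 0.5}]'

```text
time: 14.3
tool_pos: [0.632, -0.0067, 0.1621]
tool_rot: [-3.141, 0.002, 0.182]
contact_force: [-0.1, 0.4, -4.5]
opening: 0.0597
grip_force: 45.0
```

Call:
send_rows --targets '[{"translation": [0,0,-1],"spin": 0,"jaw": 0.5},{"translation": [0,0,-2.5],"spin": 0,"jaw": 0.5},{"translation": [0,0,-4.5],"spin": 0,"jaw": 0.5},{"translation": [0,0,-6.5],"spin": 0,"jaw": 0.5},{"translation": [0,0,-8.5],"spin": 0,"jaw": 0.5}]' --force 55

```text
time: 14.8
tool_pos: [0.6324, -0.0067, 0.2489]
tool_rot: [3.141, -0.0, 0.182]
contact_force: [0.2, -0.7, -4.3]
opening: 0.0595
grip_force: 55.0
```

Call:
send_rows --targets '[{"translation": [0,0,-1],"spin": 0,"jaw": 0.5},{"translation": [0,0,-1],"spin": 0,"jaw": 0.5},{"translation": [0,0,-1],"spin": 0,"jaw": 0.5},{"translation": [0,0,-1],"spin": 0,"jaw": 0.5},{"translation": [0,0,-1],"spin": 0,"jaw": 0.5}]'

```text
time: 15.3
tool_pos: [0.6321, -0.0066, 0.2561]
tool_rot: [-3.141, 0.002, 0.182]
contact_force: [1.6, -0.5, -5.7]
opening: 0.0599
grip_force: 55.0
```

```bash
python3 -c "
from h import *
go(.4496,-.333,.26)"; python3 look.py w5 .60 -.01
```

```text
pos [ 0.6321 -0.0066  0.2561] yaw 10.44 t 15.3 move cm [-23.87  28.79  -0.36] spin None
red 0 z nan ((0.0, 0.0), (0.0, 0.0), 0.0)
yellow 0 [nan nan nan]
bar 0 z nan ((0.0, 0.0), (0.0, 0.0), 0.0)
white 0 [nan nan nan]
  return _methods._mean(a, axis=axis, dtype=dtype,
  ret = ret.dtype.type(ret / rcount)
look.py:21: RuntimeWarning: Mean of empty slice.
  yel=(h[...,0]>20)&(h[...,0]<35)&(h[...,1]>130)&near;print("yellow",yel.sum(),C[yel].mean(0).round(4))
  ret = um.true_divide(
look.py:23: RuntimeWarning: Mean of empty slice.
  wh=bar&(h[...,2]>130)&(h[...,1]<80);print("white",wh.sum(),C[wh].mean(0).round(4))
look.py:24: RuntimeWarning: Mean of empty slice.
  bowm=(z>.149)&(z<.168)&(d>0)&(np.hypot(C[...,0]-.548,C[...,1]+.022)<.03);print("bow",bowm.sum(),C[bowm].mean(0).round(4),C[bowm].max(0).round(4),C[bowm].min(0).round(4))
Traceback (most recent call last):
  File "look.py", line 24, in <module>
    bowm=(z>.149)&(z<.168)&(d>0)&(np.hypot(C[...,0]-.548,C[...,1]+.022)<.03);print("bow",bowm.sum(),C[bowm].mean(0).round(4),C[bowm].max(0).round(4),C[bowm].min(0).round(4))
                                                                                                                             ~~~~~~~~~~~^^^
ValueError: zero-size array to reduction operation maximum which has no identity
```

View pics/w5_ortho.png

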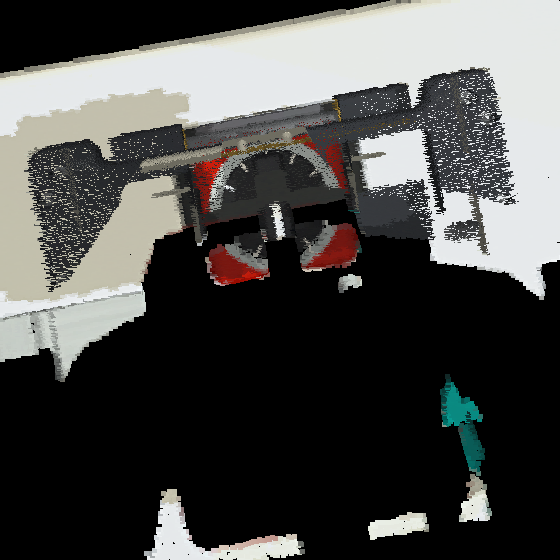

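The lock hangs between the fingers, dial up. I'll carry it to the reader.

Call:
send_rows --targets '[{"translation": [-1,1.2,-0.5],"spin": 0,"jaw": 0.5},{"translation": [-3,3.6,-0.5],"spin": 0,"jaw": 0.5},{"translation": [-5,6,-0.5],"spin": 0,"jaw": 0.5},{"translation": [-7,8.4,-0.5],"spin": 0,"jaw": 0.5},{"translation": [-9,10.8,-0.5],"spin": 0,"jaw": 0.5}]'

```text
time: 15.85
tool_pos: [0.5625, -0.1307, 0.2625]
tool_rot: [3.141, 0.0, 0.182]
contact_force: [0.2, -0.4, -3.6]
opening: 0.0596
grip_force: 55.0
```

Call:
send_rows --targets '[{"translation": [-2,2.4,0],"spin": 0,"jaw": 0.5},{"translation": [-4,4.8,0],"spin": 0,"jaw": 0.5},{"translation": [-6,7.2,0],"spin": 0,"jaw": 0.5},{"translation": [-8,9.6,0],"spin": 0,"jaw": 0.5},{"translation": [-10,12,0],"spin": 0,"jaw": 0.5}]'

```text
time: 16.35
tool_pos: [0.4857, -0.2668, 0.2625]
tool_rot: [3.141, 0.0, 0.182]
contact_force: [0.0, 0.1, -4.4]
opening: 0.0599
grip_force: 55.0
```

Call:
send_rows --targets '[{"translation": [-1.5,1.8,0],"spin": 0,"jaw": 0.5},{"translation": [-3,3.6,0],"spin": 0,"jaw": 0.5},{"translation": [-4.2,5.2,0],"spin": 0,"jaw": 0.5},{"translation": [-4.8,6,0],"spin": 0,"jaw": 0.5},{"translation": [-4.8,6,0],"spin": 0,"jaw": 0.5}]'

```text
time: 16.85
tool_pos: [0.4499, -0.3341, 0.2623]
tool_rot: [3.142, 0.0, 0.18]
contact_force: [0.4, 0.6, -3.7]
opening: 0.0592
grip_force: 55.0
```

```bash
python3 -c "
from h import *
go(.4496,-.333,.157)"
```

```text
pos [ 0.4499 -0.3341  0.2623] yaw 10.32 t 16.85 move cm [-0.   -0.12 10.53] spin None
```

Call:
send_rows --targets '[{"translation": [0,-0.1,1.5],"spin": 0,"jaw": 0.5},{"translation": [0,-0.1,4],"spin": 0,"jaw": 0.5},{"translation": [0,-0.1,7],"spin": 0,"jaw": 0.5},{"translation": [0,-0.1,9.3],"spin": 0,"jaw": 0.5},{"translation": [0,-0.1,10.3],"spin": 0,"jaw": 0.5}]'

```text
time: 17.35
tool_pos: [0.4501, -0.3302, 0.1571]
tool_rot: [-3.138, 0.002, 0.183]
contact_force: [0.1, 0.4, -4.2]
opening: 0.0598
grip_force: 55.0
```

Call:
send_rows --targets '[{"translation": [0,0,0],"spin": 0,"jaw": 0.5},{"translation": [0,0,0],"spin": 0,"jaw": 0.5},{"translation": [0,0,0],"spin": 0,"jaw": 0.5},{"translation": [0,0,0],"spin": 0,"jaw": 0.5},{"translation": [0,0,0],"spin": 0,"jaw": 0.5}]'

```text
time: 17.85
tool_pos: [0.4508, -0.3322, 0.16]
tool_rot: [3.141, -0.001, 0.182]
contact_force: [0.2, 0.7, -4.4]
opening: 0.0595
grip_force: 55.0
```

Run:
```python
from h import *
go(.4496,-.333,.157)
s=monitor.observe();p,d=read_camera("wrist");C=cloud("wrist",d,s);h=cv2.cvtColor(p,cv2.COLOR_RGB2HSV)
m=((h[...,0]<7)|(h[...,0]>173))&(h[...,1]>130)&(d>0)&(np.hypot(C[...,0]-.45,C[...,1]+.333)<.05)&(C[...,2]<.2)&(C[...,2]>.12)
P=C[m];P=P[abs(P[:,2]-np.median(P[:,2]))<.006];A=np.c_[P[:,:2]-P[:,:2].mean(0),np.ones(len(P))];print("red",len(P),np.linalg.lstsq(A,P[:,2],rcond=None)[0],P[:,:2].mean(0),cv2.minAreaRect(P[:,:2].astype(np.float32)))
q,_=read_camera("scene");t,_=read_camera("top")
cv2.imwrite("pics/end.png",np.hstack([cv2.resize(q[130:290,170:370],(400,320)),cv2.resize(t[130:290,350:550],(400,320))])[:,:,::-1])
```

```text
pos [ 0.4508 -0.3322  0.16  ] yaw 10.45 t 17.85 move cm [-0.13  0.05  0.3 ] spin None
red 3819 [-0.02835619 -0.00438122  0.18266011] [ 0.46260176 -0.33100764] ((0.45046085119247437, -0.33282920718193054), (0.05968048423528671, 0.06085079908370972), 9.261408805847168)
```

View pics/end.png

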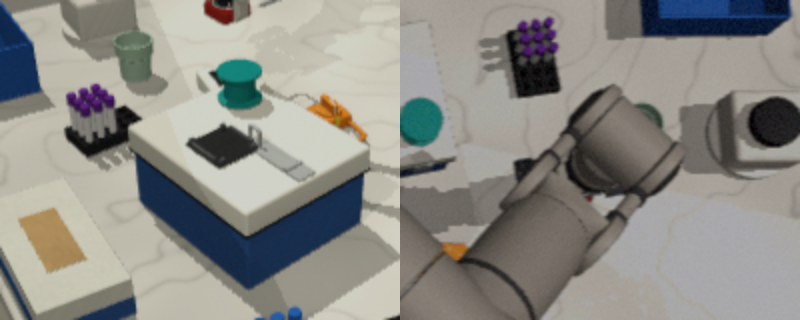

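The cradle is empty, and the spool and violet rack look undisturbed. The lock is level to 0.03 rad, its underside at about 0.156 m, which is 12 cm above the window and centred on it.

```bash
python3 -c "
from cell import *
print(job.hand_in())"
```

```text
the job is handed in; nothing more can be done
None
```

The job is handed in, with no verdict returned: dial set to the yellow mark, shackle pulled about 29 mm open in the cradle, and the lock held level, dial up, about 12 cm above the reader window at 17.9 s of the allowed 72 s.

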